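Sift the small nuts into the bin and shut its sliding door

TASK

Slide the clear door of the nut bin fully open, lift the sieve by its red grip and, holding it upright over the open compartment, shake it side to side until all four small brass nuts have dropped through into the bin while the three large nuts stay in the sieve. Then set the sieve, with the large nuts still in it, down flat and wholly on the green mat, let go, and slide the door fully shut again. Leave everything else on the table where it is.

Things in the scene. Friction and masses are not known exactly. Their poses are not given: they have to be found in the camera images.
- door (a joint): how far the clear door has slid open along its rails, in m: 0 fully shut, 0.185 fully open (end stops at both). It opens towards the bin's +y (the robot's left). It needs about 2 N, a little more when moved fast, and stays where it is left
- door_handle (a point): middle of the top edge of the orange grip that stands up from the middle of the clear door (door panel 180 x 194 mm): a bar 70 mm long along the bin's x, 16 mm thick along the bin's y, 40 mm tall; its top is 151 mm above the work surface. It moves with the door
- nut_bin: blue steel nut bin fixed to the table, 190 mm along its x, 400 mm along its y, 100 mm high, with rails along both long sides of its top (up to 117 mm above the table); origin under its centre. Its -y half is the nut compartment that the shut door covers; its +y half holds stock under a fixed clear cover, over which the open door lies
- bin_mouth (a point): centre of the mouth of the open nut compartment, at its rim, 100 mm above the table, axes as nut_bin. The compartment inside is 170 mm along x, 185 mm along y, its floor 92 mm below the rim
- sieve: loose steel sieve, 126 x 126 mm, walls 56 mm high, about 0.3 kg; origin under its centre, where its end walls stand on the mat. A bail of wire 8 mm thick rises from the middle of both end walls (x = -60 and +60 mm) to a red grip over the centre
- sieve_floor (a point): centre of the sieve's floor, on its top face, 24 mm above the sieve's underside. Three solid strips 22 mm wide run along x (at y = -48, 0 and +48 mm); between them are two rows of four square holes of 26 mm (centres y = -24 and +24, x = -45, -15, 15, 45 mm). Nuts slide easily on it (friction about 0.25)
- sieve_grip (a point): centre of the sieve's red grip, 115 mm above the sieve's underside: a bar 76 mm long along the sieve's x, 18 mm thick along its y, 26 mm tall. Held across its thickness, the sieve hangs balanced
- mat: green rubber mat fixed on the table, 180 x 180 mm, 3 mm thick, on which the sieve starts and to which it returns; origin under its centre
- small_nut1: small brass hex nut, 17 mm across flats, 8 mm thick, 11 g; origin at the centre of its underside. It starts flat on the middle strip of the sieve's floor and drops through a hole when it slides about 12 mm sideways (along the sieve's y)
- small_nut2: small brass hex nut, 17 mm across flats, 8 mm thick, 11 g; origin at the centre of its underside. It starts flat on the middle strip of the sieve's floor and drops through a hole when it slides about 12 mm sideways (along the sieve's y)
- small_nut3: small brass hex nut, 17 mm across flats, 8 mm thick, 11 g; origin at the centre of its underside. It starts flat on the middle strip of the sieve's floor and drops through a hole when it slides about 12 mm sideways (along the sieve's y)
- small_nut4: small brass hex nut, 17 mm across flats, 8 mm thick, 11 g; origin at the centre of its underside. It starts flat on the middle strip of the sieve's floor and drops through a hole when it slides about 12 mm sideways (along the sieve's y)
- large_nut1: large silver hex nut, 30 mm across flats, 16 mm thick, 64 g; origin at the centre of its underside. It lies on an outer strip of the sieve's floor and is too big for the holes
- large_nut2: large silver hex nut, 30 mm across flats, 16 mm thick, 64 g; origin at the centre of its underside. It lies on an outer strip of the sieve's floor and is too big for the holes
- large_nut3: large silver hex nut, 30 mm across flats, 16 mm thick, 64 g; origin at the centre of its underside. It lies on an outer strip of the sieve's floor and is too big for the holes
- mug: white mug, 80 mm wide, 85 mm high, handle at its +y; bystander, origin under its centre
- gas_can: blue and white gas can, 90 mm diameter, 100 mm high; bystander, origin under its centre
- lantern: red lantern with a glass, 110 mm diameter, 170 mm high; bystander, origin under its centre
- carton: cardboard carton 110 x 90 mm, 70 mm high; bystander, origin under its centre
- torch: yellow and black torch lying along its x, about 160 mm long, 38 mm high; bystander, origin under it
- wrench: steel wrench lying along its x, 150 mm long; bystander, origin under its middle
Not all that is in view belongs to the job. There is more than one size of the sieve; the one meant has the size given above.

How it is judged:
By the outcome, as a careful person would: the job done as asked, in the order asked, and still so for the second after the job is handed in, with the robot touching nothing.
It also fails if it takes over 72 s, if anything falls off the work surface, if the arm or the gripper's body presses on something with over 40 N, if the wrist force passes 120 N, or if a joint passes its speed limit or range.

ROBOT

A 6-joint arm with a two-finger parallel gripper is mounted at the origin on the work surface. World frame = base frame: x ahead of the robot, y to its left, z up, the work surface at z = 0. Lengths are in m, angles in degrees, forces in N, time in s.
With the tool pointing down it reaches from about 0.225 to 0.725 m from the base axis. Payload 3.1 kg.
Tool frame: the origin (TCP) lies at the very end of the fingers, on their centre line; the grasp point (between the pads) lies r.tcp_to_grasp behind it (r.tcp_to_grasp is the distance from the TCP to the grasp point, in m); z points along the fingers, y is the line along which they close (so a half turn about z gives the same grasp; the last joint's range is limited). The gripper opens to 85 mm and grips with 20 to 120 N. Pads are 22 mm wide; open, the fingers measure 114 mm over their backs; the gripper's body (76 mm by 85 mm) begins 54 mm behind the grasp point. The pads swing forward as they close: fully open they stand 13 mm farther back than shut.
Start: joints at [66.245, 2.75, 5.684, 92.934, 0, 82.678], TCP at [0.149, 0.504, 0.192] pointing down, gripper open.
Joint ranges: [-166.93, 166.93], [-56.73, 111.36], [-69.38, 81.34], [-121.58, 131.49], [-85.45, 84.26], [-180, 180]. Speed limits (degrees/s): [159.86, 159.86, 180, 180, 180, 180].

INTERFACE

Orientations are given as [roll, pitch, yaw] about the fixed x, y, z axes, in that order (R = Rz(yaw) Ry(pitch) Rx(roll)).
In Python, from station import r gives the robot as it stands. The module is installed in compiled form; this text tells all that it offers.
- The arm moves only by the shell command python3 -m creep 'ROWS' [OPENING] [FORCE]. ROWS is a JSON object of lists of equal length, an entry for each row: "delta_pos": the shift along the tool's x, y, z in mm, a list of three; "twist": the turn, a rotation vector about the tool's x, y, z in degrees, a list of three. A call has 1 to 20 rows; each row shifts and turns the commanded pose from where the row before left it, along the tool's axes as they then stand; what a row does not reach is not made up. A row lasts 1/10 s, in which the tool goes at most 50 mm and 8.59 degrees, less where a joint would pass 70% of its speed; a pose out of reach is approached as far as the arm can. A call is refused whole if a number of a shift passes 50 or a number of a turn 8.59, either way. A call with a gripper value outside its range is refused whole. OPENING is the opening, from -1 (shut) to 1 (fully open), set as the call begins (- or left out, the last holds). The fingers move at their own pace and stop on an object; FORCE is the grip in N (left out, the last holds). Time passes only in rows, so rows that do not move let the fingers close. It gives the time, the measured TCP pose, the force, the opening and the grip force at its end, in the units of the state.
- r.sense(): the state, without advancing time (a new reading comes with each control period).
- r.camera(name): name is "scene" or "top"; returns the picture (400x640x3 uint8, red, green, blue); there is no depth.
- r.calibration(name): a dict with "intrinsics" (3x3 intrinsics, pixels), "cam_to_world" (4x4, takes a point from camera to world coordinates). Camera axes: x right, y down, z forward; pixel columns grow to the right and rows downward; lengths in m; the calibration is good to about 2 mm. A picture is of the moment at which its call begins. calibration takes no time and is no camera call.
- r.job_done(): hands the job in; it is judged then, once.
The state is a dict: "t": time; "qpos": joint angles; "joint_vel": joint speeds; "effort": joint torques, N m; "tool_pos": TCP position; "ee_rot": TCP orientation; "ft_force": force on the tool from outside, world axes, zero at the start; "ft_torque": the same for the moment, N m; "opening": finger opening in m; "grasp_force": force on a finger pad.
Only numpy, scipy, OpenCV 4.12 (cv2) and the standard library are available. Lean on these libraries where they do the work, as an engineer would, in place of code of your own. Each camera call takes 0.05 s, during which the arm holds its last target. There are 200 camera calls.

## Working session

There is one attempt and no reset: what is moved stays moved. The work goes in short steps, Python scripts to look and compute and a shell command to move; the robot and the scene stay as the last step left them, time stands still between calls to the robot, and variables do not carry over. Pictures are saved under pics/ and viewed, at most 10 in all, crops included, and the job is handed in when it is done.

```bash
mkdir -p pics; ls; python3 - <<'E'
from station import r
import cv2,numpy as np
np.set_printoptions(precision=4,suppress=True)
for n in("scene","top"):
    cv2.imwrite(f"pics/{n}0.png",r.camera(n)[:,:,::-1])
    c=r.calibration(n);print(n,c["intrinsics"],c["cam_to_world"])
print(r.sense(),r.tcp_to_grasp)
E
```

```text
pics
scene [[486.8114   0.     304.9851]
 [  0.     486.8114 200.1107]
 [  0.       0.       1.    ]] [[ 0.8799  0.2906 -0.3758  1.0267]
 [ 0.4751 -0.5377  0.6966 -0.9684]
 [ 0.0004 -0.7915 -0.6112  0.9038]
 [ 0.      0.      0.      1.    ]]
top [[406.2163   0.     314.923 ]
 [  0.     406.2163 204.1872]
 [  0.       0.       1.    ]] [[ 0.123  -0.9681  0.2183  0.3417]
 [-0.9924 -0.1198  0.0277 -0.0933]
 [-0.0006 -0.22   -0.9755  1.0406]
 [ 0.      0.      0.      1.    ]]
{'t': 0.1, 'qpos': array([66.2425,  2.7881,  5.6013, 92.9342, -0.0012, 82.678 ]), 'joint_vel': array([ 0.0138, -0.1432,  0.2678, -0.0755, -0.132 , -0.0476]), 'effort': array([  0.0026, -33.9852,  32.0935,   0.0158,  -0.0001,   0.    ]), 'tool_pos': array([0.1483, 0.503 , 0.1906]), 'ee_rot': array([-179.8798,   -0.0142,  163.5645]), 'ft_force': array([0.9314, 0.4294, 0.1407]), 'ft_torque': array([-0.    , -0.0257,  0.0139]), 'grasp_force': 0.0, 'opening': 0.08509010489753953} 0.0187
```

View pics/scene0.png

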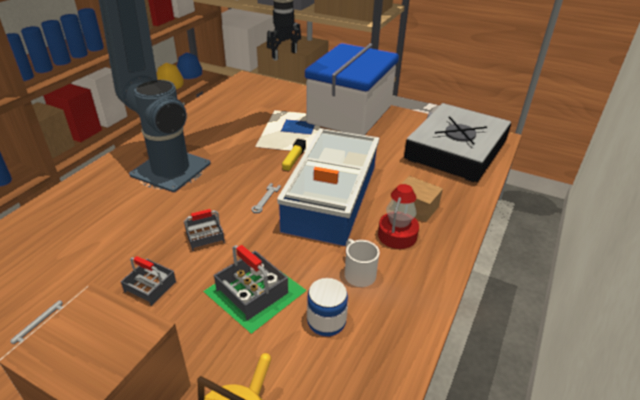

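View pics/top0.png

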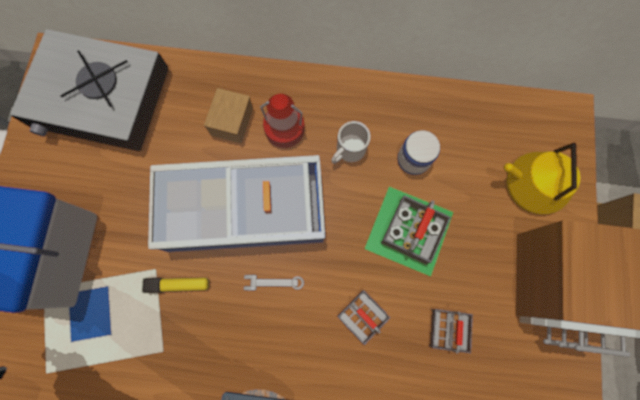

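Candidates for the sieve: the one on the green mat (top 417,228; scene 252,283), and smaller ones at top (363,317) and (452,330). I choose the mat one; next I measure it and check it in a crop.

```bash
cat > h.py <<'E'
from station import r
import cv2,numpy as np
np.set_printoptions(precision=4,suppress=True)
def ray(n,px):
    c=r.calibration(n);K=c["intrinsics"];T=c["cam_to_world"]
    d=T[:3,:3]@np.linalg.solve(K,[px[0],px[1],1.]);return T[:3,3],d
def onz(n,px,z):
    o,d=ray(n,px);return o+d*(z-o[2])/d[2]
def two(p1,p2):
    o1,d1=ray("top",p1);o2,d2=ray("scene",p2)
    s=np.linalg.lstsq(np.c_[d1,-d2],o2-o1,rcond=None)[0]
    a=o1+s[0]*d1;b=o2+s[1]*d2;return (a+b)/2,np.linalg.norm(a-b)
def proj(n,P):
    c=r.calibration(n);T=np.linalg.inv(c["cam_to_world"]);q=c["intrinsics"]@(T[:3,:3]@np.array(P)+T[:3,3]);return q[:2]/q[2]
def blob(im,lo,hi,box):
    h=cv2.cvtColor(im,cv2.COLOR_RGB2HSV);m=cv2.inRange(h,lo,hi)
    k=np.zeros_like(m);x0,y0,x1,y1=box;k[y0:y1,x0:x1]=1;m*=k
    cs=cv2.findContours(m,cv2.RETR_EXTERNAL,cv2.CHAIN_APPROX_NONE)[0]
    return max(cs,key=cv2.contourArea)
E
python3 - <<'E'
from h import *
t=r.camera("top");s=r.camera("scene")
RED=((0,170,110),(6,255,255));OR=((7,170,150),(14,255,255));GR=((55,120,60),(80,255,255))
def show(name,n,im,c,box,z):
    k=blob(im,*c,box);rc=cv2.minAreaRect(k);b=cv2.boxPoints(rc)
    P=np.array([onz(n,p,z) for p in b])
    print(name,n,rc,"ctr",onz(n,rc[0],z),"edges",np.linalg.norm(P[1]-P[0]),np.linalg.norm(P[2]-P[1]),
      "yaw",np.degrees(np.arctan2(*(P[1]-P[0])[[1,0]])),np.degrees(np.arctan2(*(P[2]-P[1])[[1,0]])));return rc[0]
g=show("grip","top",t,RED,(395,195,450,250),.131);g2=show("grip","scene",s,RED,(225,235,275,280),.12)
print(two(g,g2))
h=show("handle","top",t,OR,(255,170,285,225),.151);h2=show("handle","scene",s,OR,(305,160,350,190),.135);print(two(h,h2))
show("mat","top",t,GR,(350,180,470,280),.003)
# bin rail outline (white) at 0.117
for p in [(150,166),(321,157),(325,240),(150,248)]: print(onz("top",p,.117))
for nm,p,z in [("mug",(353,143),.085),("can",(422,149),.1),("lantern",(282,105),.17),("lanternbase",(284,128),.01),("wrench",(273,283),.01)]: print(nm,onz("top",p,z))
a=cv2.resize(t[150:275,130:460],None,fx=2.4,fy=2.4,interpolation=3)
cv2.imwrite("pics/c1.png",a[:,:,::-1])
E
```

```text
grip top ((423.96356201171875, 223.149658203125), (8.518121719360352, 30.870637893676758), 25.016895294189453) ctr [ 0.5319 -0.3187  0.131 ] edges 0.07268452107629067 0.019097238577625623 yaw -20.251366921113732 -109.13238534640098
grip scene ((248.23516845703125, 256.60150146484375), (29.269655227661133, 11.046480178833008), 39.28940963745117) ctr [ 0.531  -0.3232  0.12  ] edges 0.03192182754587449 0.08442646461876194 yaw 94.03683498970996 -18.47878832135037
(array([ 0.5327, -0.3224,  0.1205]), np.float64(0.003617109649256042))Traceback (most recent call last):
  File "<stdin>", line 11, in <module>
  File "<stdin>", line 5, in show
  File "h.py", line 19, in blob
    return max(cs,key=cv2.contourArea)
ValueError: max() iterable argument is empty
```

```bash
python3 - <<'E'
from h import *
t=r.camera("top");s=r.camera("scene")
cv2.imwrite("pics/c1.png",cv2.resize(t[150:275,130:460],None,fx=2.4,fy=2.4,interpolation=3)[:,:,::-1])
ht=cv2.cvtColor(t,cv2.COLOR_RGB2HSV);hs=cv2.cvtColor(s,cv2.COLOR_RGB2HSV)
print(ht[196,267],hs[175,325],ht[255,405])
OR=((4,150,100),(18,255,255));GR=((50,100,40),(85,255,255))
def show(name,n,im,c,box,z):
    k=blob(im,*c,box);rc=cv2.minAreaRect(k);b=cv2.boxPoints(rc)
    P=np.array([onz(n,p,z) for p in b])
    print(name,n,rc,"ctr",onz(n,rc[0],z),"edges",np.linalg.norm(P[1]-P[0]),np.linalg.norm(P[2]-P[1]),
      "yaw",np.degrees(np.arctan2(*(P[1]-P[0])[[1,0]])),np.degrees(np.arctan2(*(P[2]-P[1])[[1,0]])));return rc[0]
h=show("handle","top",t,OR,(255,170,285,225),.151);h2=show("handle","scene",s,OR,(310,165,342,186),.135);print(two(h,h2))
show("mat","top",t,GR,(350,180,470,280),.003)
for p in [(150,166),(321,157),(325,240),(150,248)]: print(onz("top",p,.117))
for nm,p,z in [("mug",(353,143),.085),("can",(422,149),.1),("lantern",(282,105),.17),("lanternbase",(284,128),.01),("wrench",(273,283),.01)]: print(nm,onz("top",p,z))
E
```

```text
[ 17 154 196] [ 11 213 139] [ 55 105  90]
handle top ((266.5311279296875, 195.99806213378906), (28.25736427307129, 4.678371906280518), 86.42366790771484) ctr [0.5462 0.0426 0.151 ] edges 0.01061931822482806 0.06575926706486859 yaw -79.22798855604051 -168.0407253782742
handle scene ((325.04803466796875, 174.7360076904297), (24.149538040161133, 12.521982192993164), 10.30484676361084) ctr [0.5482 0.0354 0.135 ] edges 0.06107011952910945 0.06973797466934367 yaw 111.73156499611652 10.213332618902363
(array([0.5479, 0.0435, 0.1312]), np.float64(0.006787112656873752))
mat top ((409.33270263671875, 230.9088592529297), (71.22505950927734, 66.7235336303711), 22.2490234375) ctr [ 0.5337 -0.3143  0.003 ] edges 0.17818645931624957 0.18375926676321075 yaw -16.457376709520034 -106.2549415676541
[0.5927 0.3342 0.117 ]
[ 0.6651 -0.0673  0.117 ]
[ 0.468  -0.1003  0.117 ]
[0.4008 0.2929 0.117 ]
mug [ 0.7226 -0.1413  0.085 ]
can [ 0.7219 -0.3097  0.1   ]
lantern [0.7618 0.0365 0.17  ]
lanternbase [0.7725 0.0454 0.01  ]
wrench [0.3597 0.0149 0.01  ]
```

View pics/c1.png

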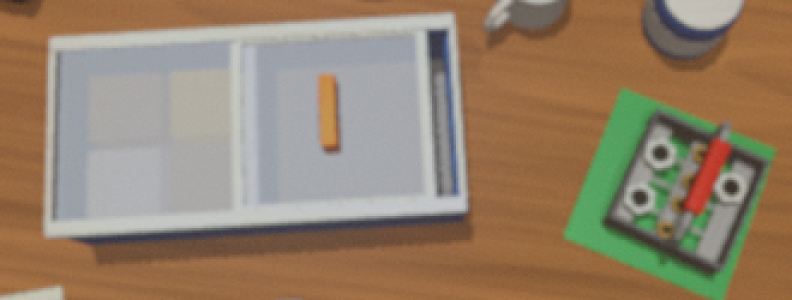

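The crop shows the full-size sieve on the mat with four brass and three large nuts, grip at top (424,223). The door is about 25 mm open, with its handle at (267,196). Bin yaw is about 10°, sieve yaw about -19°. I move above the handle first.

```bash
python3 -m creep '{"delta_pos":[[-36.5,-23.5,0],[-36.5,-23.5,0],[-36.5,-23.5,0],[-36.5,-23.5,0],[-36.5,-23.5,0],[-36.5,-23.5,0],[-36.5,-23.5,0],[-36.5,-23.5,0],[-36.5,-23.5,0],[-36.5,-23.5,0],[-36.5,-23.5,0],[-36.5,-23.5,0],[-36.5,-23.5,0],[-36.5,-23.5,0],[0,0,0],[0,0,0],[0,0,0],[0,0,0],[0,0,0]],"twist":[[0,0,0],[0,0,0],[0,0,0],[0,0,0],[0,0,0],[0,0,0],[0,0,0],[0,0,0],[0,0,0],[0,0,0],[0,0,0],[0,0,0],[0,0,0],[0,0,0],[0,0,-6.6],[0,0,-6.6],[0,0,-6.6],[0,0,-6.6],[0,0,0]]}' 1 60
```

```text
t: 2.2
tool_pos: [0.5455, 0.0433, 0.1915]
ee_rot: [180.0, -0.0, -170.1]
ft_force: [0.2, -0.4, 0.7]
opening: 0.0852
grasp_force: 0.0
```

```bash
python3 -m creep '{"delta_pos":[[0,0,25],[0,0,25],[0,0,15],[0,0,5],[0,0,0]],"twist":[[0,0,0],[0,0,0],[0,0,0],[0,0,0],[0,0,0]]}' 1; python3 -m creep '{"delta_pos":[[0,0,0],[0,0,0],[0,0,0],[0,0,0],[0,0,0],[0,0,0]],"twist":[[0,0,0],[0,0,0],[0,0,0],[0,0,0],[0,0,0],[0,0,0]]}' -1 40
```

```text
t: 2.7
tool_pos: [0.5449, 0.0435, 0.121]
ee_rot: [180.0, -0.1, -170.1]
ft_force: [-0.7, -0.5, 0.2]
opening: 0.0853
grasp_force: 0.0
t: 3.3
tool_pos: [0.5457, 0.0434, 0.1219]
ee_rot: [-180.0, 0.0, -170.0]
ft_force: [0.0, -0.7, -0.2]
opening: 0.0002
grasp_force: 0.0
```

```bash
python3 - <<'E'
from h import *
t=r.camera("top");s=r.camera("scene")
a=cv2.resize(t[130:260,140:340],(600,390),interpolation=3);b=cv2.resize(s[110:240,260:400],(420,390),interpolation=3)
cv2.imwrite("pics/c2.png",cv2.resize(np.hstack([a,b])[:,:,::-1],(800,306)))
print(r.sense())
print(proj("top",[.5457,.0434,.122]),proj("scene",[.5457,.0434,.122]))
E
```

```text
{'t': 3.4, 'qpos': array([ -2.4697,   5.7949,   0.9423,  85.1505,   0.0003, -12.433 ]), 'joint_vel': array([ 0.0645, -0.0487, -0.0533,  0.0742, -0.0538, -0.0293]), 'effort': array([ -0.0005, -36.0634,  32.1775,   0.    ,  -0.0004,   0.0001]), 'tool_pos': array([0.5456, 0.0434, 0.1217]), 'ee_rot': array([ 179.999 ,   -0.003 , -170.0367]), 'ft_force': array([ 0.5775, -0.0777, -0.1838]), 'ft_torque': array([-0.027 , -0.0181, -0.0437]), 'grasp_force': 0.0, 'opening': 0.00010994030691463789}
[267.6138 199.1453] [325.3988 176.8851]
```

View pics/c2.png

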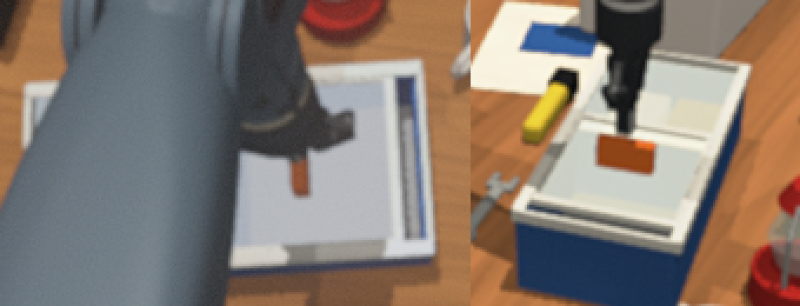

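The fingers shut on nothing, and the picture shows them behind the handle. I check the reported TCP against the images.

```bash
python3 - <<'E'
from h import *
print("start tcp scene",proj("scene",[.1483,.503,.1906]),"base",proj("scene",[0,0,0]),proj("scene",[0,0,.1]))
print("now tcp",proj("scene",[.5457,.0434,.122]),"z.2",proj("scene",[.5457,.0434,.2]),"top z.2",proj("top",[.5457,.0434,.2]),proj("top",[.5533,.0011,.2]))
print("top(289,183)",onz("top",(289,183),.13),onz("top",(289,183),.2), two((267,196),(325,170)))
s0=cv2.imread("pics/scene0.png");
a=cv2.resize(s0[0:80,230:330],(400,320),interpolation=3);b=cv2.resize(r.camera("scene")[100:200,270:370,::-1],(400,400),interpolation=3)[:320]
t=cv2.resize(r.camera("top")[150:230,220:320,::-1],(400,320),interpolation=3)
t0=cv2.resize(cv2.imread("pics/top0.png")[150:230,220:320],(400,320),interpolation=3)
cv2.imwrite("pics/c3.png",cv2.resize(np.vstack([np.hstack([a,b]),np.hstack([t0,t])]),(750,600)))
E
```

```text
start tcp scene [284.8292  69.1029] base [171.0592 168.7963] [165.7951 142.7307]
now tcp [325.3988 176.8851] z.2 [326.149  153.2005] top z.2 [263.4446 190.6739] [283.5384 189.6113]
top(289,183) [ 0.5882 -0.0014  0.13  ] [ 0.5693 -0.0085  0.2   ] (array([0.5461, 0.0414, 0.1471]), np.float64(0.002567761752726227))
```

View pics/c3.png

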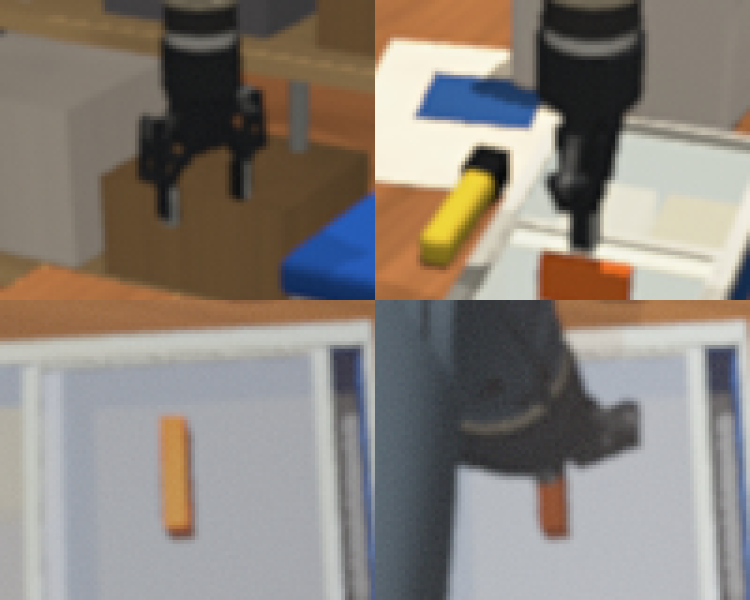

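The fingertips are seen at scene (326,167) and top (267,197), just over the handle's top edge. So the true tip is about 30 mm higher than reported. I open, go down a little and try again while watching force.

```bash
python3 -m creep '{"delta_pos":[[0,0,0],[0,0,0],[0,0,0],[0,0,0],[0,0,0],[0,0,5],[0,0,5],[0,0,5],[0,0,0]],"twist":[[0,0,0],[0,0,0],[0,0,0],[0,0,0],[0,0,0],[0,0,0],[0,0,0],[0,0,0],[0,0,0]]}' 1; python3 - <<'E'
from h import *
s=r.camera("scene");a=cv2.resize(s[120:200,270:390,::-1],(780,520),interpolation=3);cv2.imwrite("pics/c4.png",a)
E
```

```text
t: 4.4
tool_pos: [0.5446, 0.0435, 0.1052]
ee_rot: [180.0, -0.1, -170.0]
ft_force: [-0.7, -0.7, 0.4]
opening: 0.0855
grasp_force: 0.0
```

View pics/c4.png

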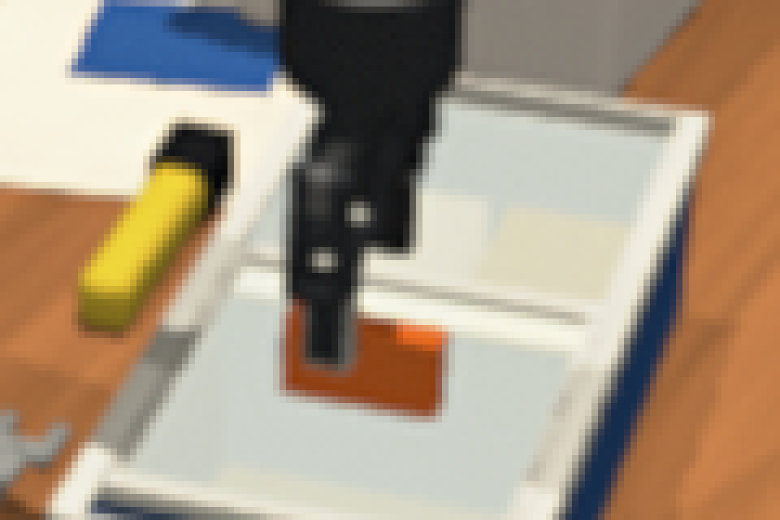

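```bash
python3 - <<'E'
from h import *
for z in (.11,.13,.15,.16,.17): print(z,proj("scene",[.5534,-.0057,z]))
for z in (.19,.22,.25): print(z,proj("scene",[.1483,.503,z]))
E
```

```text
0.11 [319.8109 190.2881]
0.13 [319.9508 184.3652]
0.15 [320.0932 178.3318]
0.16 [320.1655 175.2726]
0.17 [320.2384 172.1846]
0.19 [284.8332  69.2588]
0.22 [284.6278  61.3857]
0.25 [284.4181  53.3481]
```

Near finger tip is at scene (320,176), so z≈0.157 with the gripper open. That puts the true tip (shut) about 39 mm above the reported height, which agrees with the start picture. I go 19 mm lower and close.

```bash
python3 -m creep '{"delta_pos":[[0,0,5],[0,0,5],[0,0,5],[0,0,4],[0,0,0]],"twist":[[0,0,0],[0,0,0],[0,0,0],[0,0,0],[0,0,0]]}' 1; python3 -m creep '{"delta_pos":[[0,0,0],[0,0,0],[0,0,0],[0,0,0],[0,0,0],[0,0,0]],"twist":[[0,0,0],[0,0,0],[0,0,0],[0,0,0],[0,0,0],[0,0,0]]}' -1 40
```

```text
t: 4.95
tool_pos: [0.5449, 0.0435, 0.0866]
ee_rot: [180.0, -0.1, -170.0]
ft_force: [1.0, -0.0, -0.4]
opening: 0.0854
grasp_force: 0.0
t: 5.55
tool_pos: [0.5457, 0.0434, 0.0881]
ee_rot: [-180.0, 0.0, -170.0]
ft_force: [-0.2, -0.6, 2.1]
opening: 0.015
grasp_force: 40.7
```

```bash
python3 -m creep '{"delta_pos":[[0,10,0],[0,15,0],[0,15,0],[0,15,0],[0,15,0],[0,15,0],[0,15,0],[0,15,0],[0,15,0],[0,10,0],[0,0,0]],"twist":[[0,0,0],[0,0,0],[0,0,0],[0,0,0],[0,0,0],[0,0,0],[0,0,0],[0,0,0],[0,0,0],[0,0,0],[0,0,0]]}'
```

```text
t: 6.65
tool_pos: [0.519, 0.1848, 0.088]
ee_rot: [179.8, -0.1, -169.9]
ft_force: [-6.3, 1.2, 6.2]
opening: 0.0151
grasp_force: 41.2
```

```bash
python3 -m creep '{"delta_pos":[[0,4,0],[0,4,0],[0,4,0]],"twist":[[0,0,0],[0,0,0],[0,0,0]]}'
```

```text
t: 6.95
tool_pos: [0.5171, 0.1945, 0.088]
ee_rot: [180.0, -0.2, -170.0]
ft_force: [-5.5, -2.5, 7.0]
opening: 0.0154
grasp_force: 41.4
```

```bash
python3 -m creep '{"delta_pos":[[1,3,0],[0,3,0],[0,0,0]],"twist":[[0,0,0],[0,0,0],[0,0,0]]}'; python3 -m creep '{"delta_pos":[[0,3,0],[0,3,0],[0,0,0]],"twist":[[0,0,0],[0,0,0],[0,0,0]]}'
```

```text
t: 7.25
tool_pos: [0.516, 0.2009, 0.088]
ee_rot: [179.9, -0.1, -169.9]
ft_force: [-4.3, -0.8, 4.9]
opening: 0.0149
grasp_force: 41.2
t: 7.55
tool_pos: [0.5157, 0.2024, 0.088]
ee_rot: [-179.6, -0.1, -170.1]
ft_force: [-3.1, -10.5, 6.3]
opening: 0.0149
grasp_force: 42.1
```

```bash
python3 -m creep '{"delta_pos":[[0,3,0],[0,0,0]],"twist":[[0,0,0],[0,0,0]]}'
```

```text
t: 7.75
tool_pos: [0.5157, 0.2022, 0.0881]
ee_rot: [-179.3, -0.1, -170.2]
ft_force: [-2.5, -16.7, 5.5]
opening: 0.0153
grasp_force: 43.6
```

Door at its end stop (17 N). Release, lift, and go above the sieve.

```bash
python3 -m creep '{"delta_pos":[[0,-4,0],[0,0,0],[0,0,0],[0,0,0],[0,0,0],[0,0,-30],[0,0,-30],[0,0,-30],[0,0,0]],"twist":[[0,0,0],[0,0,0],[0,0,0],[0,0,0],[0,0,0],[0,0,0],[0,0,0],[0,0,0],[0,0,0]]}' 1 && python3 -m creep '{"delta_pos":[[6.3,-43.5,0],[6.3,-43.5,0],[6.3,-43.5,0],[6.3,-43.5,0],[6.3,-43.5,0],[6.3,-43.5,0],[6.3,-43.5,0],[6.3,-43.5,0],[6.3,-43.5,0],[6.3,-43.5,0],[6.3,-43.5,0],[6.3,-43.5,0],[0,0,0],[0,0,0],[0,0,0],[0,0,0],[0,0,0]],"twist":[[0,0,0],[0,0,0],[0,0,0],[0,0,0],[0,0,0],[0,0,0],[0,0,0],[0,0,0],[0,0,0],[0,0,0],[0,0,0],[0,0,0],[0,0,7.3],[0,0,7.3],[0,0,7.3],[0,0,7.3],[0,0,0]]}'; python3 - <<'E'
from h import *
s=r.camera("scene");cv2.imwrite("pics/c5.png",cv2.resize(s[100:340,190:420,::-1],(575,600),interpolation=3))
t=r.camera("top");OR=((4,150,100),(18,255,255));k=blob(t,*OR,(150,150,325,245));rc=cv2.minAreaRect(k);print(rc,onz("top",rc[0],.151))
E
```

```text
t: 8.65
tool_pos: [0.5193, 0.205, 0.1834]
ee_rot: [179.9, 0.6, -170.0]
ft_force: [0.0, -0.1, 0.7]
opening: 0.0853
grasp_force: 0.0
t: 10.35
tool_pos: [0.5322, -0.3231, 0.1766]
ee_rot: [180.0, -0.1, 160.8]
ft_force: [0.1, -0.6, -0.3]
opening: 0.0853
grasp_force: 0.0
((194.5, 200.5), (27.0, 5.0), 90.0) [0.516  0.2019 0.151 ]
```

View pics/c5.png

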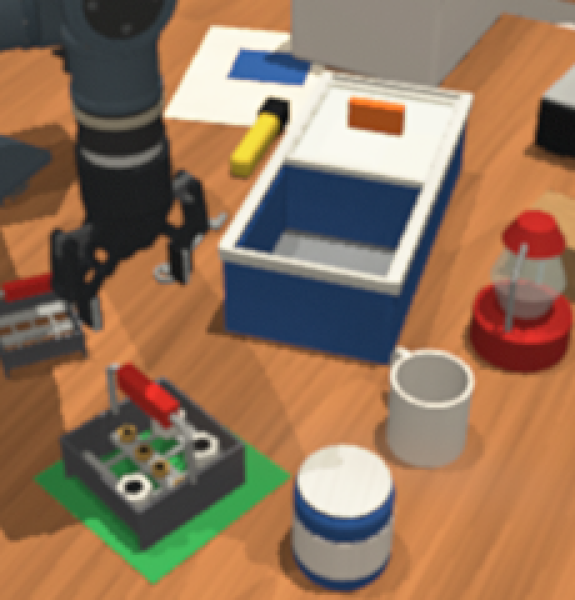

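Door lies fully open (orange handle at the far end), compartment open, all seven nuts in place. Descend on the red grip.

```bash
python3 -m creep '{"delta_pos":[[0,0,30],[0,0,30],[0,0,20],[0,0,10],[0,0,10],[0,0,10],[0,0,6],[0,0,0]],"twist":[[0,0,0],[0,0,0],[0,0,0],[0,0,0],[0,0,0],[0,0,0],[0,0,0],[0,0,0]]}' && python3 - <<'E'
from h import *
p=r.sense()["tool_pos"];print(p)
s=r.camera("scene");cv2.imwrite("pics/c6.png",cv2.resize(s[190:330,190:330,::-1],(560,560),interpolation=3))
print(proj("scene",[p[0],p[1],p[2]+.039]))
E
```

```text
t: 11.25
tool_pos: [0.532, -0.3232, 0.0611]
ee_rot: [180.0, -0.1, 160.8]
ft_force: [-1.0, -0.3, -0.2]
opening: 0.0853
grasp_force: 0.0
[ 0.532  -0.3232  0.0611]
[249.2136 262.9632]
```

View pics/c6.png

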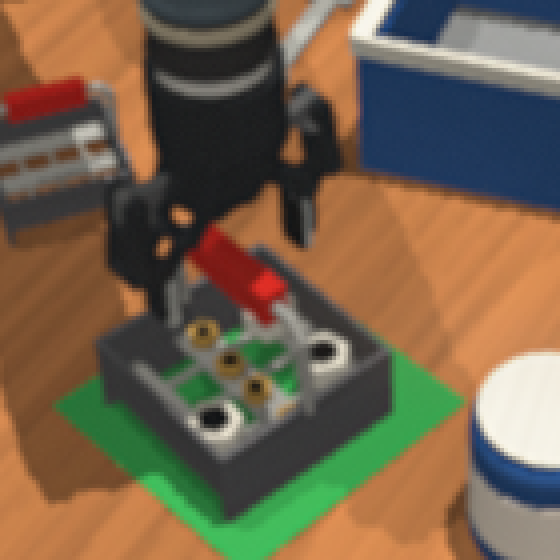

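Fingers straddle the red grip at (249,261). Close and lift.

```bash
python3 -m creep '{"delta_pos":[[0,0,0],[0,0,0],[0,0,0],[0,0,0],[0,0,0],[0,0,0]],"twist":[[0,0,0],[0,0,0],[0,0,0],[0,0,0],[0,0,0],[0,0,0]]}' -1 90; python3 -m creep '{"delta_pos":[[0,0,-5],[0,0,-8],[0,0,-10],[0,0,-10],[0,0,0]],"twist":[[0,0,0],[0,0,0],[0,0,0],[0,0,0],[0,0,0]]}'
```

```text
t: 11.9
tool_pos: [0.5325, -0.3233, 0.062]
ee_rot: [180.0, 0.0, 160.8]
ft_force: [0.0, 1.1, 0.9]
opening: 0.0166
grasp_force: 87.8
t: 12.4
tool_pos: [0.5336, -0.3245, 0.0975]
ee_rot: [-179.9, 0.2, 160.8]
ft_force: [-0.5, -0.9, -4.4]
opening: 0.0167
grasp_force: 87.9
```

```bash
python3 -m creep '{"delta_pos":[[0,0,-10],[0,0,-20],[0,0,-25],[0,0,-25],[0,0,-20],[0,0,-10],[0,0,0]],"twist":[[0,0,0],[0,0,0],[0,0,0],[0,0,0],[0,0,0],[0,0,0],[0,0,0]]}' && python3 -m creep '{"delta_pos":[[1.4,4.8,0],[2.9,9.6,0],[4.3,14.4,0],[5.8,19.1,0],[7.2,23.9,0],[8.1,26.5,0],[8.1,26.5,0],[8.1,26.5,0],[8.1,26.5,0],[8.1,26.5,0],[8.1,26.5,0],[8.1,26.5,0],[7.2,23.9,0],[5.8,19.1,0],[4.3,14.4,0],[2.9,9.6,0],[1.4,4.8,0],[0,0,0]],"twist":[[0,0,0],[0,0,0],[0,0,0],[0,0,0],[0,0,0],[0,0,0],[0,0,0],[0,0,0],[0,0,0],[0,0,0],[0,0,0],[0,0,0],[0,0,0],[0,0,0],[0,0,0],[0,0,0],[0,0,0],[0,0,0]]}' && python3 -m creep '{"delta_pos":[[0,0,0],[0,0,0],[0,0,0],[0,0,0],[0,0,0],[0,0,0],[0,0,0]],"twist":[[0,0,-3],[0,0,-5.8],[0,0,-5.8],[0,0,-5.8],[0,0,-5.8],[0,0,-3],[0,0,0]]}'
```

```text
t: 13.1
tool_pos: [0.5332, -0.3241, 0.2071]
ee_rot: [-179.9, 0.2, 160.8]
ft_force: [0.0, -0.4, -5.6]
opening: 0.0165
grasp_force: 88.1
t: 14.9
tool_pos: [0.5462, 0.0206, 0.2047]
ee_rot: [-180.0, -0.0, 160.8]
ft_force: [0.2, -0.4, -4.5]
opening: 0.0167
grasp_force: 88.1
t: 15.6
tool_pos: [0.5464, 0.0191, 0.2046]
ee_rot: [-180.0, -0.0, -170.1]
ft_force: [-0.3, -0.4, -4.4]
opening: 0.0164
grasp_force: 88.1
```

```bash
python3 -m creep '{"delta_pos":[[0,0,9],[0,0,9],[0,0,0],[0,12,0],[0,-24,0],[0,24,0],[0,-24,0],[0,24,0],[0,-24,0],[0,12,0],[0,0,0],[0,0,0]],"twist":[[0,0,0],[0,0,0],[0,0,0],[0,0,0],[0,0,0],[0,0,0],[0,0,0],[0,0,0],[0,0,0],[0,0,0],[0,0,0],[0,0,0]]}'; python3 - <<'E'
from h import *
for n in("top","scene"):
    im=r.camera(n);cv2.imwrite(f"pics/{n}7.png",im[:,:,::-1])
c=proj("scene",[.548,.02,.12]);print(c)
a=cv2.imread("pics/scene7.png")[100:230,260:400];b=cv2.imread("pics/top7.png")[150:250,230:330]
cv2.imwrite("pics/c7.png",np.hstack([cv2.resize(a,(430,400),interpolation=3),cv2.resize(b,(370,400),interpolation=3)]))
E
```

```text
t: 16.8
tool_pos: [0.5464, 0.021, 0.187]
ee_rot: [180.0, 0.0, -170.0]
ft_force: [-0.0, -0.1, -4.7]
opening: 0.0168
grasp_force: 90.4
[322.3547 181.9695]
```

View pics/c7.png

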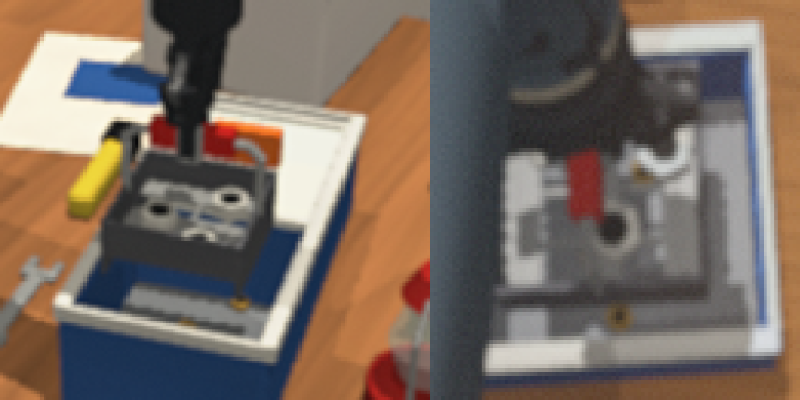

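Brass nuts lie in the bin at crop (240,302) and (188,322), and the large nuts are still in the sieve. I shake more, with more stroke and a little x movement.

```bash
python3 -m creep '{"delta_pos":[[0,15,0],[0,-30,0],[0,30,0],[0,-30,0],[0,30,0],[0,-30,0],[0,30,0],[0,-15,0],[0,0,0],[7,14,0],[-14,-28,0],[14,28,0],[-14,-28,0],[14,28,0],[-14,-28,0],[7,14,0],[0,0,0],[0,0,0]],"twist":[[0,0,0],[0,0,0],[0,0,0],[0,0,0],[0,0,0],[0,0,0],[0,0,0],[0,0,0],[0,0,0],[0,0,0],[0,0,0],[0,0,0],[0,0,0],[0,0,0],[0,0,0],[0,0,0],[0,0,0],[0,0,0]]}'; python3 - <<'E'
from h import *
for n in("top","scene"):
    im=r.camera(n);h=cv2.cvtColor(im,cv2.COLOR_RGB2HSV)
    m=cv2.inRange(h,(12,110,50),(30,255,255));x0,y0,x1,y1=(228,155,325,248) if n=="top" else (275,130,385,240)
    k=np.zeros_like(m);k[y0:y1,x0:x1]=1
    N,_,st,ce=cv2.connectedComponentsWithStats(m*k)
    for i in range(1,N):
        if st[i,4]>=3: print(n,ce[i],st[i,4],"binfloor",onz(n,ce[i],.014),"sieve",onz(n,ce[i],.158))
E
```

```text
t: 18.7
tool_pos: [0.5461, 0.0212, 0.1872]
ee_rot: [180.0, 0.0, -170.0]
ft_force: [-0.7, 0.1, -4.3]
opening: 0.0171
grasp_force: 91.5
top [289.0667 155.0667] 15 binfloor [0.6961 0.0207 0.014 ] sieve [0.6464 0.0047 0.158 ]
top [322.9577 175.2465] 142 binfloor [ 0.6516 -0.0756  0.014 ] sieve [ 0.6081 -0.078   0.158 ]
top [287.9091 191.6364] 11 binfloor [0.5961 0.0099 0.014 ] sieve [ 0.5604 -0.0046  0.158 ]
top [281.2308 229.6154] 13 binfloor [0.4948 0.0131 0.014 ] sieve [ 0.4733 -0.0019  0.158 ]
top [304.4276 245.7566] 152 binfloor [ 0.4611 -0.0511  0.014 ] sieve [ 0.4444 -0.057   0.158 ]
top [266.5 247. ] 10 binfloor [0.4462 0.0438 0.014 ] sieve [0.4315 0.0246 0.158 ]
scene [372.3395 196.3867] 1841 binfloor [0.6498 0.1586 0.014 ] sieve [ 0.7108 -0.0238  0.158 ]
scene [334.5 139. ] 4 binfloor [0.4027 0.41   0.014 ] sieve [0.5036 0.1869 0.158 ]
scene [343.5789 141.2632] 19 binfloor [0.4378 0.4111 0.014 ] sieve [0.5331 0.1879 0.158 ]
scene [284.1907 181.4728] 1028 binfloor [0.3764 0.099  0.014 ] sieve [ 0.4817 -0.0738  0.158 ]
scene [337.7222 198.3889] 18 binfloor [0.5621 0.0999 0.014 ] sieve [ 0.6373 -0.073   0.158 ]
scene [321.  204.5] 8 binfloor [0.5313 0.0495 0.014 ] sieve [ 0.6115 -0.1152  0.158 ]
```

```bash
python3 -m creep '{"delta_pos":[[0,0,-10],[0,0,-20],[0,0,-30],[0,0,-30],[0,0,-20],[0,0,-10],[0,0,0]],"twist":[[0,0,0],[0,0,0],[0,0,0],[0,0,0],[0,0,0],[0,0,0],[0,0,0]]}'; python3 - <<'E'
from h import *
a=r.camera("scene")[80:240,265:395,::-1];b=r.camera("top")[130:250,220:340,::-1]
cv2.imwrite("pics/c8.png",np.hstack([cv2.resize(a,(488,600),interpolation=3),cv2.copyMakeBorder(cv2.resize(b,(312,312),interpolation=3),0,288,0,0,0)]))
E
```

```text
t: 19.5
tool_pos: [0.5476, 0.02, 0.3102]
ee_rot: [-179.9, 0.3, -170.0]
ft_force: [0.0, 1.0, -4.6]
opening: 0.0165
grasp_force: 91.5
```

View pics/c8.png

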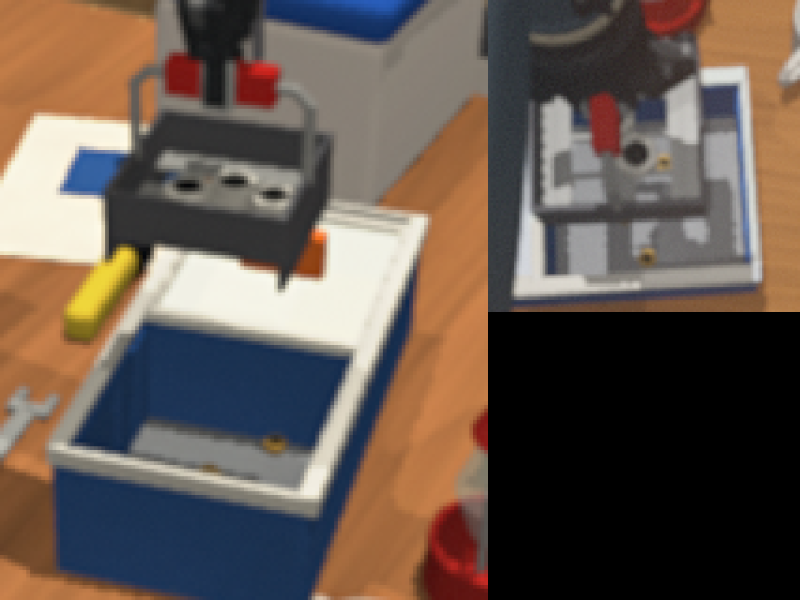

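The sieve holds the three large nuts with no brass seen. In the bin, scene shows brass at (338,198) and (321,204) and top shows it at (287,192) and (281,230), which makes four different spots on the bin floor. I carry the sieve back over the mat and verify by mask.

```bash
python3 -m creep '{"delta_pos":[[1.1,-4.9,0],[2.1,-9.8,0],[3.2,-14.7,0],[4.3,-19.5,0],[5.3,-24.4,0],[5.7,-25.9,0],[5.7,-25.9,0],[5.7,-25.9,0],[5.7,-25.9,0],[5.7,-25.9,0],[5.7,-25.9,0],[5.7,-25.9,0],[5.3,-24.4,0],[4.3,-19.5,0],[3.2,-14.7,0],[2.1,-9.8,0],[1.1,-4.9,0],[0,0,0]],"twist":[[0,0,0],[0,0,0],[0,0,0],[0,0,0],[0,0,0],[0,0,0],[0,0,0],[0,0,0],[0,0,0],[0,0,0],[0,0,0],[0,0,0],[0,0,0],[0,0,0],[0,0,0],[0,0,0],[0,0,0],[0,0,0]]}'; python3 -m creep '{"delta_pos":[[0,0,0],[0,0,0],[0,0,0],[0,0,0],[0,0,0],[0,0,0]],"twist":[[0,0,3],[0,0,7],[0,0,7],[0,0,7],[0,0,3],[0,0,0]]}'; python3 - <<'E'
from h import *
im=r.camera("top");h=cv2.cvtColor(im,cv2.COLOR_RGB2HSV);m=cv2.inRange(h,(12,90,50),(32,255,255))
def rep(box,z):
    x0,y0,x1,y1=box;k=np.zeros_like(m);k[y0:y1,x0:x1]=1
    N,_,st,ce=cv2.connectedComponentsWithStats(m*k)
    for i in range(1,N):
        if st[i,4]>=3:
            P=onz("top",ce[i],z);d=P[:2]-[.548,.02];print(ce[i],st[i,4],P,"bin xy",d@[.985,.174],d@[-.174,.985])
rep((228,155,325,248),.014)
E
```

```text
t: 21.4
tool_pos: [0.5322, -0.3155, 0.3065]
ee_rot: [180.0, -0.0, -170.1]
ft_force: [-0.6, -0.0, -4.2]
opening: 0.0164
grasp_force: 91.5
t: 22.0
tool_pos: [0.5326, -0.3139, 0.3072]
ee_rot: [180.0, 0.0, 163.1]
ft_force: [-0.7, 0.6, -3.9]
opening: 0.0167
grasp_force: 91.5
[254.9905 156.2227] 211 [0.6817 0.1103 0.014 ] bin xy 0.14744543396927565 0.06562858621413628
[322.8544 176.1456] 158 [ 0.6491 -0.0756  0.014 ] bin xy 0.08294789204904958 -0.11173432954972631
[287.3704 192.4815] 27 [0.5937 0.011  0.014 ] bin xy 0.04343077411920762 -0.01682480950269247
[249.6875 200.3125] 16 [0.5609 0.1052 0.014 ] bin xy 0.02751530483658753 0.08168821019407083
[272.   212.25] 12 [0.5367 0.0431 0.014 ] bin xy -0.007116221455896322 0.024706544678821288
[280.7037 229.037 ] 27 [0.4961 0.0146 0.014 ] bin xy -0.05205371485772016 0.0037255729170749506
[303.6721 245.8361] 122 [ 0.4607 -0.0492  0.014 ] bin xy -0.09806596937787618 -0.05295475534700044
[263.5 247. ] 4 [0.4452 0.0513 0.014 ] bin xy -0.09576740062022959 0.04873710054898595
[268.5 247. ] 4 [0.4468 0.0388 0.014 ] bin xy -0.09642056603908648 0.036096074457009436
[273.25 246.75] 4 [0.4489 0.0269 0.014 ] bin xy -0.09640740734747691 0.024068919015420822
```

All four brass nuts are in the bin, at top (287,192), (250,200), (272,212) and (281,229). Lower the sieve onto the mat.

```bash
python3 -m creep '{"delta_pos":[[0,0,15],[0,0,30],[0,0,40],[0,0,40],[0,0,40],[0,0,30],[0,0,20],[0,0,12],[0,0,5],[0,0,0]],"twist":[[0,0,0],[0,0,0],[0,0,0],[0,0,0],[0,0,0],[0,0,0],[0,0,0],[0,0,0],[0,0,0],[0,0,0]]}';python3 -m creep '{"delta_pos":[[0,0,3],[0,0,3],[0,0,3],[0,0,2],[0,0,0]],"twist":[[0,0,0],[0,0,0],[0,0,0],[0,0,0],[0,0,0]]}'
```

```text
t: 23.05
tool_pos: [0.5324, -0.3149, 0.0748]
ee_rot: [180.0, -0.0, 163.0]
ft_force: [0.3, 0.5, -5.1]
opening: 0.0168
grasp_force: 91.5
t: 23.55
tool_pos: [0.5321, -0.315, 0.0633]
ee_rot: [180.0, -0.0, 163.0]
ft_force: [0.1, -0.3, -4.7]
opening: 0.0168
grasp_force: 91.5
```

```bash
python3 -m creep '{"delta_pos":[[0,0,1],[0,0,1],[0,0,0]],"twist":[[0,0,0],[0,0,0],[0,0,0]]}'
```

```text
t: 23.85
tool_pos: [0.5326, -0.3153, 0.0624]
ee_rot: [-180.0, 0.0, 163.0]
ft_force: [0.3, 0.5, -2.7]
opening: 0.0164
grasp_force: 91.9
```

```bash
python3 -m creep '{"delta_pos":[[0,0,0.5],[0,0,0],[0,0,0],[0,0,0],[0,0,0],[0,0,0],[0,0,-10],[0,0,-20],[0,0,-30],[0,0,-40],[0,0,-15],[0,0,0]],"twist":[[0,0,0],[0,0,0],[0,0,0],[0,0,0],[0,0,0],[0,0,0],[0,0,0],[0,0,0],[0,0,0],[0,0,0],[0,0,0],[0,0,0]]}' 1;python3 -m creep '{"delta_pos":[[13.9,40.8,0],[13.9,40.8,0],[13.9,40.8,0],[13.9,40.8,0],[13.9,40.8,0],[13.9,40.8,0],[13.9,40.8,0],[13.9,40.8,0],[13.9,40.8,0],[13.9,40.8,0],[13.9,40.8,0],[13.9,40.8,0],[0,0,0],[0,0,0],[0,0,0],[0,0,0],[0,0,0]],"twist":[[0,0,0],[0,0,0],[0,0,0],[0,0,0],[0,0,0],[0,0,0],[0,0,0],[0,0,0],[0,0,0],[0,0,0],[0,0,0],[0,0,0],[0,0,-6.75],[0,0,-6.75],[0,0,-6.75],[0,0,-6.75],[0,0,0]]}'; python3 - <<'E'
from h import *
t=r.camera("top");s=r.camera("scene")
for n,im,box,z in(("top",t,(380,180,460,260),.131),("scene",s,(215,225,290,285),.12)):
    rc=cv2.minAreaRect(blob(im,(0,170,110),(6,255,255),box));P=[onz(n,p,z) for p in cv2.boxPoints(rc)];d=P[1]-P[0];e=P[2]-P[1]
    print(n,onz(n,rc[0],z),np.degrees(np.arctan2(d[1],d[0])),np.degrees(np.arctan2(e[1],e[0])),np.linalg.norm(d),np.linalg.norm(e))
# sieve dark wall rim at z .059
h=cv2.cvtColor(s,cv2.COLOR_RGB2HSV)
g=blob(t,(50,100,40),(85,255,255),(350,180,470,280));rc=cv2.minAreaRect(g);print("mat",rc,onz("top",rc[0],.003))
E
```

```text
t: 25.05
tool_pos: [0.5343, -0.3167, 0.1813]
ee_rot: [-179.8, 0.5, 163.0]
ft_force: [1.1, -0.5, 0.7]
opening: 0.0853
grasp_force: 0.0
t: 26.75
tool_pos: [0.5154, 0.2017, 0.1746]
ee_rot: [-180.0, -0.2, -170.0]
ft_force: [-0.7, -0.9, 0.6]
opening: 0.0856
grasp_force: 0.0
top [ 0.532 -0.312  0.131] -19.634989494130714 -108.50977111876166 0.0724499252878998 0.018576366914931097
scene [ 0.531  -0.3172  0.12  ] 97.49076120651935 -15.090951812003228 0.03284104798582925 0.08229361223384428
mat ((409.2931213378906, 231.01724243164062), (70.74992370605469, 67.0360107421875), 21.801410675048828) [ 0.5334 -0.3142  0.003 ]
```

Sieve stands centred on the mat. Grasp the handle and shut the door.

```bash
python3 -m creep '{"delta_pos":[[0,0,30],[0,0,30],[0,0,15],[0,0,8],[0,0,5],[0,0,0]],"twist":[[0,0,0],[0,0,0],[0,0,0],[0,0,0],[0,0,0],[0,0,0]]}' 1; python3 -m creep '{"delta_pos":[[0,0,0],[0,0,0],[0,0,0],[0,0,0],[0,0,0],[0,0,0]],"twist":[[0,0,0],[0,0,0],[0,0,0],[0,0,0],[0,0,0],[0,0,0]]}' -1 40
```

```text
t: 27.45
tool_pos: [0.5164, 0.2018, 0.0884]
ee_rot: [180.0, 0.0, -170.1]
ft_force: [0.0, 0.3, 1.0]
opening: 0.0857
grasp_force: 0.0
t: 28.05
tool_pos: [0.5165, 0.202, 0.0887]
ee_rot: [180.0, 0.0, -170.0]
ft_force: [-0.2, 0.0, 2.0]
opening: 0.0148
grasp_force: 40.8
```

```bash
python3 -m creep '{"delta_pos":[[0,-10,0],[0,-15,0],[0,-15,0],[0,-15,0],[0,-15,0],[0,-15,0],[0,-15,0],[0,-15,0],[0,-15,0],[0,-15,0],[0,-15,0],[0,-10,0],[0,0,0]],"twist":[[0,0,0],[0,0,0],[0,0,0],[0,0,0],[0,0,0],[0,0,0],[0,0,0],[0,0,0],[0,0,0],[0,0,0],[0,0,0],[0,0,0],[0,0,0]]}';python3 -m creep '{"delta_pos":[[0,-3,0],[0,-3,0],[0,-3,0],[0,-3,0],[0,0,0]],"twist":[[0,0,0],[0,0,0],[0,0,0],[0,0,0],[0,0,0]]}'
```

```text
t: 29.35
tool_pos: [0.5488, 0.0314, 0.0888]
ee_rot: [-179.8, 0.3, -170.2]
ft_force: [9.4, 0.5, 0.4]
opening: 0.0152
grasp_force: 41.2
t: 29.85
tool_pos: [0.5508, 0.0212, 0.0888]
ee_rot: [-179.9, 0.3, -170.1]
ft_force: [8.5, 1.3, -1.0]
opening: 0.0155
grasp_force: 40.8
```

```bash
python3 -m creep '{"delta_pos":[[0,-3,0],[0,-3,0],[0,0,0]],"twist":[[0,0,0],[0,0,0],[0,0,0]]}';python3 -m creep '{"delta_pos":[[0,-3,0],[0,0,0]],"twist":[[0,0,0],[0,0,0]]}'
```

```text
t: 30.15
tool_pos: [0.5507, 0.0214, 0.0888]
ee_rot: [179.4, 0.4, -169.9]
ft_force: [6.1, 14.4, 1.9]
opening: 0.0154
grasp_force: 41.4
t: 30.35
tool_pos: [0.5507, 0.0216, 0.0888]
ee_rot: [179.0, 0.4, -169.8]
ft_force: [4.8, 22.1, 2.3]
opening: 0.0152
grasp_force: 42.6
```

Door is at its shut stop (22 N). Release, lift clear and check.

```bash
python3 -m creep '{"delta_pos":[[0,4,0],[0,0,0],[0,0,0],[0,0,0],[0,0,0],[0,0,0],[0,0,-10],[0,0,-30],[0,0,-40],[0,0,-40],[0,50,0],[0,50,0],[0,50,0],[0,50,0],[0,0,0]],"twist":[[0,0,0],[0,0,0],[0,0,0],[0,0,0],[0,0,0],[0,0,0],[0,0,0],[0,0,0],[0,0,0],[0,0,0],[0,0,0],[0,0,0],[0,0,0],[0,0,0],[0,0,0]]}' 1; python3 - <<'E'
from h import *
t=r.camera("top");rc=cv2.minAreaRect(blob(t,(4,150,100),(18,255,255),(240,165,310,230)));P=onz("top",rc[0],.151)
print("handle",rc,P,"along y from open",(P[:2]-[.516,.2019])@[-.174,.985])
t0=cv2.imread("pics/top0.png")[:,:,::-1]
d=cv2.absdiff(t,t0).max(2)
for nm,(x0,y0,x1,y1) in dict(mug=(330,120,375,165),can=(395,128,442,175),lantern=(260,90,307,148),carton=(203,86,254,141),torch=(140,273,212,296),wrench=(240,272,306,294)).items(): print(nm,(d[y0:y1,x0:x1]>40).sum())
E
```

```text
t: 31.85
tool_pos: [0.5123, 0.2204, 0.2091]
ee_rot: [179.8, 0.0, -169.6]
ft_force: [-0.3, -0.1, 0.3]
opening: 0.0855
grasp_force: 0.0
handle ((276.60498046875, 195.49447631835938), (27.225475311279297, 4.520059585571289), 86.98721313476562) [0.5501 0.0202 0.151 ] along y from open -0.18490418745533288
mug 0
can 0
lantern 0
carton 0
torch 35
wrench 58
```

```bash
python3 -c "
from station import r
print(r.job_done())"
```

```text
the job is handed in; nothing more can be done
None
```

I handed the job in at about 32 s: all four small nuts are in the bin, the sieve stands on the mat with the three large nuts, and the door is fully shut. Mug, can, lantern and carton showed no change from the first picture; the small differences around the torch and wrench are probably arm shadow, which I did not confirm.

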